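Thread the spatula out of the half-covered utensil box

ROBOT

A 7-joint arm with a two-finger parallel gripper is mounted at the origin on a cart in front of the work surface, level with it; the furniture and walls round the work are solid. World frame = base frame: x ahead of the robot, y to its left, z up, the work surface at z = 0. Lengths are in m, angles in degrees, forces in N, time in s.
With the tool pointing down it reaches from about 0.35 to 0.9 m from the base axis. Payload 7.2 kg.
Tool frame: the origin (TCP) lies between the finger pads; the fingertips stand 25 mm ahead of it and the grasp point (between the pads) lies 6 mm ahead of it; z points along the fingers, y is the line along which they close (so a half turn about z gives the same grasp; the last joint's range is limited). The gripper opens to 88 mm and grips with 3 to 60 N. Pads are 20 mm wide; open, the fingers measure 115 mm over their backs; the gripper's body (75 mm by 178 mm) begins 61 mm behind the grasp point.
Start: joints at [63.931, 23.554, -0.728, 91.456, 0.321, 64.991, -4.71], TCP at [0.236, -0.579, 0.248] pointing down, gripper open.
Joint ranges: [-169.25, 169.25], [-16.82, 113.86], [-84.01, 82.57], [7.8, 145.47], [-59.2, 239.2], [7.22, 106.19], [-163.78, 163.78]. Speed limits (degrees/s): [136.94, 136.94, 172.46, 172.46, 180, 180, 180].

INTERFACE

Orientations are given as [roll, pitch, yaw] about the fixed x, y, z axes, in that order (R = Rz(yaw) Ry(pitch) Rx(roll)).
In Python, from workcell import * gives the robot as it stands. The module is installed in compiled form; this text tells all that it offers.
- The arm moves only by the tool play_rows, never from a script. Its argument "motion" is a list of rows, each an object with "grip": the closure, from 0 (fully open) to 1 (shut); "xyz": the shift along the world's x, y, z in m, a list of three; "roll": the turn about the world's z in rad. In form: [{"grip": grip, "xyz": [tx, ty, tz], "roll": roll}, ...]. A call has 1 to 5 rows; each row is the pose to reach, as a shift and turn from the pose commanded when the call began; what a row does not reach only later rows make up. A row lasts 1/8 s, in which the tool goes at most 62.5 mm and 10.7 degrees, less where a joint would pass 70% of its speed; a pose out of reach is approached as far as the arm can. A call with a gripper value outside its range is refused whole. The fingers move at their own pace and stop on an object; "grip_force" is the grip in N (left out, the last holds). Time passes only in rows, so rows that repeat a pose let the fingers close. It gives the time, the measured TCP pose, the force, the opening and the grip force at its end, in the units of the state.
- get_obs(): the state, without advancing time (a new reading comes with each control period).
- get_image(name): name is "scene" or "top"; returns a dict with "color" (420x560x3 uint8, blue, green, red), "fx", "fy", "cx", "cy" (pixels), "world_from_camera" (4x4, takes a point from camera to world coordinates). Camera axes: x right, y down, z forward; pixel columns grow to the right and rows downward; lengths in m; the calibration is good to about 2 mm. A picture is of the moment at which its call begins. There is no depth.
- job_done(): hands the job in; it is judged then, once.
The state is a dict: "clock": time; "q": joint angles; "dq": joint speeds; "tau": joint torques, N m; "eef_pos": TCP position; "orientation": TCP orientation; "ft_force": force on the tool from outside, world axes, zero at the start; "torque": the same for the moment, N m; "width": finger opening in m; "grip_force": force on a finger pad.
Only numpy, scipy, OpenCV 4.12 (cv2) and the standard library are available. Lean on these libraries where they do the work, as an engineer would, in place of code of your own. Each camera call takes 0.05 s, during which the arm holds its last target. There are 200 camera calls.

TASK

The wooden spatula lies in the utensil box with its blade under the fixed cover and is too long to be lifted straight out. Take it by the handle, tilt it and draw it out diagonally through the opening, then hold it up level, all of it at least 5 cm above the top of the box, and finish while still holding it there. Do not disturb the tin, the cup and the timer standing round the box.

Things in the scene. Friction and masses are not known exactly. Their poses are not given: they have to be found in the camera images.
- box: Medium-brown wooden box fixed on the worktop, 196 (its x) by 316 mm (y), y roughly to the robot's left (within 0.3 rad). Origin: centre of underside, z up. Walls and floor 8 mm thick; inside 180 (x) by 300 mm (y), 68 mm deep; wall tops 76 mm above the worktop. A fixed cover, 6 mm thick, underside 76 mm up, top 82 mm up, closes the half y = 0 to +158 mm; the -y half is open on top.
- box_opening (a point): Centre of the box's opening at wall-top level, 75 mm from the box's middle towards its -y end. The opening is 150 mm (y, from the cover's edge to the end wall) by 180 mm (x, between the side walls). Same axes as the box.
- spatula_grip (a point): On the handle of the loose pale wooden spatula, 60 mm from its end, half-way up (9 mm above the underside). Spatula 250 mm long along its y, handle end at -y, z up, lying flat on the box's floor nearly parallel to the box's y. Handle 165 mm long, 20 wide (x), 18 thick. About 0.07 kg, centre of mass about 65 mm from here towards the blade. The handle lies in the open half.
- handle_end (a point): Middle of the end face of the spatula's handle, 60 mm from spatula_grip in its -y direction. Same axes as spatula_grip.
- blade_end (a point): Middle of the far edge of the spatula's blade, 250 mm from handle_end in the +y direction, 4 mm above the underside; at first under the cover. The blade is 56 mm wide (x), 68 mm long, 8 mm thick; its underside is in one plane with the handle's. Same axes as spatula_grip.
- sugar_tin: Bystander: round grey tin with a wooden lid, 68 mm across, 85 mm high, stands left of the box. Origin: centre of its underside.
- espresso_cup_b: Bystander: dark blue espresso cup with a handle, 63 by 86 mm, 50 mm high, stands right of the box. Origin: centre of its underside.
- timer: Bystander: round kitchen timer, red below and white above, 64 mm across, 47 mm high, stands behind and to the right of the box. Origin: centre of its underside.

How it is judged:
By the outcome, as a careful person would: the job done as asked, in the order asked, and still so for the second after the job is handed in, while the arm keeps its last pose, push and grip.
It also fails if it takes over 32 s, if anything falls off the work surface, if the arm or the gripper's body presses on something with over 40 N, if the wrist force passes 120 N, or if a joint passes its speed limit or range.

## Working session

There is one attempt and no reset: what is moved stays moved. The work goes in short steps, Python scripts to look and compute and a tool call to move; the robot and the scene stay as the last step left them, time stands still between calls to the robot, and variables do not carry over. Pictures are saved under pics/ and viewed, at most 10 in all, crops included, and the job is handed in when it is done.

Besides the shell and the picture viewer there is one more tool, called after "Request:" by a JSON object that holds its "api" and its "payload". play_rows: Moves the arm, as the interface text tells. Its arguments: {"type":"object","properties":{"motion":{"type":"array","items":{"type":"object","properties":{"grip":{"type":"number"},"xyz":{"type":"array","items":{"type":"number"}},"roll":{"type":"number"}}}},"grip_force":{"type":"number"}},"required":["motion"]}

```bash
mkdir -p pics; python3 - <<'E'
from workcell import *
import cv2,numpy as np
print(get_obs())
for n in("scene","top"):
    i=get_image(n);cv2.imwrite(f"pics/{n}0.png",i["color"]);print(n,i["fx"],i["fy"],i["cx"],i["cy"],np.round(i["world_from_camera"],4).tolist())
E
```

```text
{'clock': 0.0, 'q': array([63.93243509, 23.59882781, -0.73013892, 91.50343483,  0.31932466,
       64.99034458, -4.70888458]), 'dq': array([-0.07115823,  0.06107598,  0.05035216,  0.02086058,  0.01282548,
       -0.07714653,  0.00990335]), 'tau': array([-2.45733090e-04, -5.87952840e+01,  6.40952401e-01, -2.91079473e+01,
       -5.38270909e-02,  1.80434890e-02,  1.25471415e-04]), 'eef_pos': array([ 0.23555907, -0.57840833,  0.24682619]), 'orientation': array([-1.79909498e+02,  4.32377469e-03,  2.21632297e+01]), 'ft_force': array([ 1.49564294,  1.01062049, -0.56190707]), 'torque': array([-0.01541665,  0.02274275,  0.01214801]), 'grip_force': 0.0, 'width': 0.08735005326315781}
scene 422.96640739907866 422.96640739907866 279.2424601184423 206.04701039878825 [[-0.8348, -0.4233, 0.3519, 0.0881], [-0.5504, 0.6511, -0.5226, 0.6476], [-0.0079, -0.63, -0.7766, 1.1065], [0.0, 0.0, 0.0, 1.0]]
top 546.1500966940008 546.1500966940008 282.00804765335585 210.97464631702346 [[-0.2667, -0.858, 0.439, -0.203], [-0.9638, 0.2399, -0.1166, 0.1513], [-0.0053, -0.4542, -0.8909, 1.5659], [0.0, 0.0, 0.0, 1.0]]
```

View pics/top0.png

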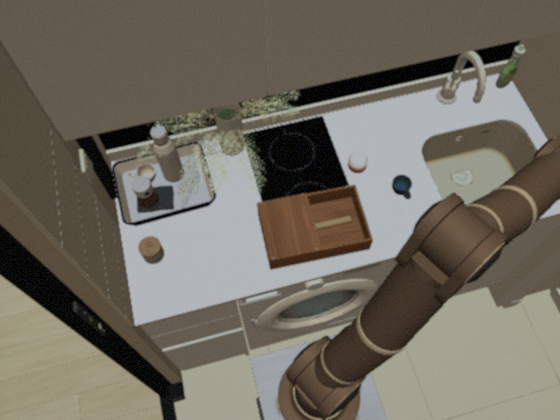

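View pics/scene0.png

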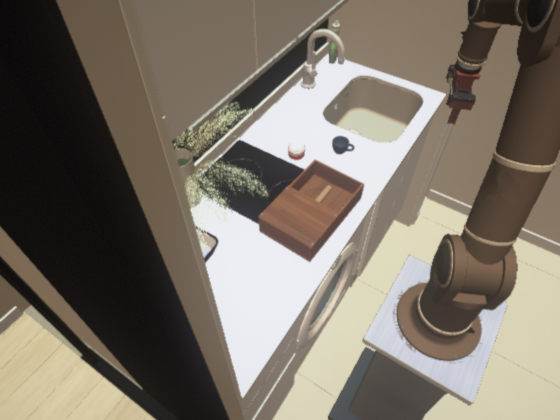

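The top view shows the box spanning about (258–370, 187–265), with its cover on the left. The pale handle lies at about (315–350, 217–227), and the tin is at (150,248), the cup at (402,185) and the timer at (357,161). The scene view shows the handle at (323,193). Next I'll measure the handle and the box axis.

```bash
cat > h.py <<'E'
from workcell import *
import cv2,numpy as np
def ray(i,uv,z):
    T=i["world_from_camera"];d=T[:3,:3]@np.array([(uv[0]-i["cx"])/i["fx"],(uv[1]-i["cy"])/i["fy"],1]);o=T[:3,3]
    return o+d*(z-o[2])/d[2]
def proj(i,p):
    T=i["world_from_camera"];c=T[:3,:3].T@(np.array(p)-T[:3,3]);return np.array([i["fx"]*c[0]/c[2]+i["cx"],i["fy"]*c[1]/c[2]+i["cy"]])
E
python3 - <<'E'
from h import *
rois={"top":(300,380,180,270),"scene":(280,375,155,250)}
for n,(a,b,c,d) in rois.items():
    i=get_image(n);im=i["color"];r=im[c:d,a:b]
    v={"top":(333,221),"scene":(323,193)}[n]
    print(n,"handle colour",im[v[1],v[0]],cv2.cvtColor(im,cv2.COLOR_BGR2HSV)[v[1],v[0]])
    hsv=cv2.cvtColor(r,cv2.COLOR_BGR2HSV)
    m=cv2.inRange(hsv,(8,60,125),(28,255,255))
    k,l,s,ce=cv2.connectedComponentsWithStats(m)
    for j in range(1,k):
        if s[j,4]>30:
            pts=np.argwhere(l==j)[:,::-1]+[a,c]
            w=np.array([ray(i,p,.026) for p in pts]);mu=w.mean(0);e,V=np.linalg.eigh(np.cov(w[:,:2].T));ax=V[:,1];t=(w-mu)[:,:2]@ax
            print(s[j],"mean",mu.round(4),"axisdeg",np.degrees(np.arctan2(ax[1],ax[0])).round(1),"ends",(mu[:2]+ax*t.min()).round(4),(mu[:2]+ax*t.max()).round(4))
    cr={"top":(245,385,175,280),"scene":(250,375,150,260)}[n]
    cv2.imwrite(f"pics/{n}1.png",cv2.resize(im[cr[2]:cr[3],cr[0]:cr[1]],None,fx=5,fy=5,interpolation=cv2.INTER_CUBIC))
E
```

```text
top handle colour [ 98 127 146] [ 18  84 146]
[ 15  36  37  13 185] mean [ 0.4772 -0.1916  0.026 ] axisdeg 88.7 ends [ 0.4758 -0.2514] [ 0.4785 -0.1335]
scene handle colour [128 160 192] [ 15  85 192]
[   0    5   83   88 3338] mean [ 0.4851 -0.1338  0.026 ] axisdeg 91.7 ends [ 0.491  -0.3312] [0.4809 0.0056]
```

View pics/top1.png

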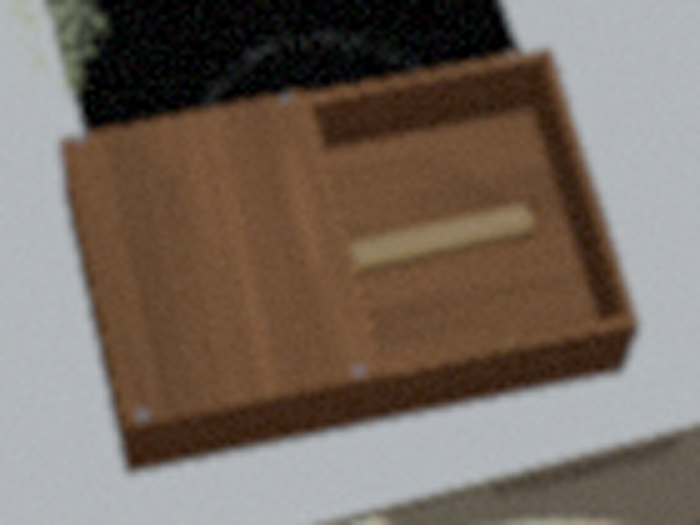

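View pics/scene1.png

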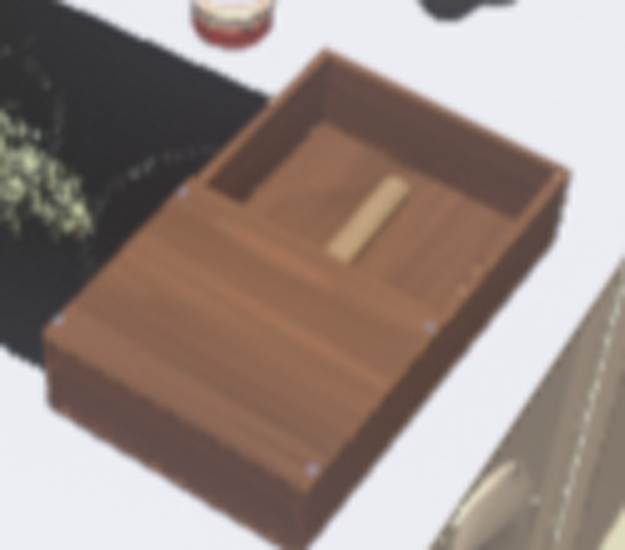

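The top crop shows the handle from (533,217) to (352,255), and the opening's right-hand outer corners at (550,52) and (634,325). In the scene crop the handle runs from (397,181) to (340,253), and those corners are at (325,50) and (568,172).

```bash
python3 - <<'E'
from h import *
it,isc=get_image("top"),get_image("scene")
T=lambda p:(p[0]/5+245-.4,p[1]/5+175-.4); S=lambda p:(p[0]/5+250-.4,p[1]/5+150-.4)
def two(a,b):
    A=[];B=[]
    for i,uv in((it,a),(isc,b)):
        o=ray(i,uv,1.);d=ray(i,uv,0.)-o;d/=np.linalg.norm(d);P=np.eye(3)-np.outer(d,d);A.append(P);B.append(P@o)
    return np.linalg.lstsq(np.vstack(A),np.hstack(B),rcond=None)[0].round(4)
L=[("handle end",T((533,217)),S((397,181)),.026),("handle at cover",T((358,255)),S((340,253)),.026),
("backR",T((550,52)),S((325,50)),.076),("frontR",T((634,325)),S((568,172)),.076),("screw1",T((286,98)),S((183,190)),.082),("screw2",T((358,370)),S((430,327)),.082),("screw3",T((142,413)),S((312,468)),.082)]
for n,a,b,z in L: print(n,ray(it,a,z).round(4),ray(isc,b,z).round(4),two(a,b))
print("tin",ray(it,(150,241),.085).round(3),"cup",ray(it,(401,183),.05).round(3),"timer",ray(it,(357,160),.047).round(3))
E
```

```text
handle end [ 0.4733 -0.253   0.026 ] [ 0.4841 -0.2467  0.026 ] [ 0.4855 -0.2583  0.0094]
handle at cover [ 0.4776 -0.1393  0.026 ] [ 0.4845 -0.17    0.026 ] [ 0.4615 -0.1312  0.0744]
backR [ 0.5579 -0.2873  0.076 ] [ 0.5663 -0.2841  0.076 ] [ 0.5667 -0.2907  0.0667]
frontR [ 0.3671 -0.2746  0.076 ] [ 0.376 -0.273  0.076] [ 0.3741 -0.2779  0.0684]
screw1 [ 0.5678 -0.1175  0.082 ] [ 0.5757 -0.1183  0.082 ] [ 0.5728 -0.1184  0.0799]
screw2 [ 0.3811 -0.1067  0.082 ] [ 0.3881 -0.1065  0.082 ] [ 0.3861 -0.1081  0.0778]
screw3 [0.389  0.0229 0.082 ] [0.3957 0.0224 0.082 ] [0.3933 0.0221 0.0795]
tin [0.536 0.361 0.085] cup [ 0.538 -0.44   0.05 ] timer [ 0.66  -0.334  0.047]
```

Request:
{"api": "play_rows", "payload": {"motion": [{"grip":0,"xyz":[0.027,0.043,0],"roll":0.128},{"grip":0,"xyz":[0.054,0.086,0],"roll":0.256},{"grip":0,"xyz":[0.081,0.129,0],"roll":0.384},{"grip":0,"xyz":[0.108,0.172,0],"roll":0.511},{"grip":0,"xyz":[0.136,0.214,0],"roll":0.638}], "grip_force": 3}}

```text
clock: 0.92
eef_pos: [0.3724, -0.3634, 0.2478]
orientation: [180.0, 0.0, 59.0]
ft_force: [1.0, -0.4, 0.1]
width: 0.088
grip_force: 0.0
```

Request:
{"api": "play_rows", "payload": {"motion": [{"grip":0,"xyz":[0.027,0.043,-0.02],"roll":0.128},{"grip":0,"xyz":[0.054,0.086,-0.04],"roll":0.256},{"grip":0,"xyz":[0.081,0.129,-0.06],"roll":0.384},{"grip":0,"xyz":[0.108,0.171,-0.08],"roll":0.511},{"grip":0,"xyz":[0.108,0.171,-0.1],"roll":0.511}]}}

```text
clock: 1.55
eef_pos: [0.482, -0.1896, 0.1473]
orientation: [179.9, -0.1, 88.5]
ft_force: [-0.8, -0.7, -0.2]
width: 0.0884
grip_force: 0.0
```

```bash
python3 - <<'E'
from h import *
o=get_obs();print(o["clock"],o["eef_pos"],o["orientation"],o["q"].round(1),o["ft_force"])
ims=[]
for n,c in(("top",(270,410,150,255)),("scene",(270,410,110,215))):
    i=get_image(n);ims.append(cv2.resize(i["color"][c[2]:c[3],c[0]:c[1]],None,fx=2.85,fy=2.85*1.9,interpolation=cv2.INTER_CUBIC) if 0 else cv2.resize(i["color"][c[2]:c[3],c[0]:c[1]],(400,300),interpolation=cv2.INTER_CUBIC))
    print(n,proj(i,o["eef_pos"]-[0,0,.025]))
cv2.imwrite("pics/c2.png",np.hstack(ims))
E
```

```text
1.55 [ 0.48200937 -0.18961774  0.14733833] [ 1.79897738e+02 -9.72856426e-02  8.84627596e+01] [ 35.4  21.8 -23.9 111.2  11.3  49.2   4.1] [-0.79207911 -0.69595094 -0.17596117]
top [333.55208412 206.28501141]
scene [323.31115729 177.06219803]
```

View pics/c2.png

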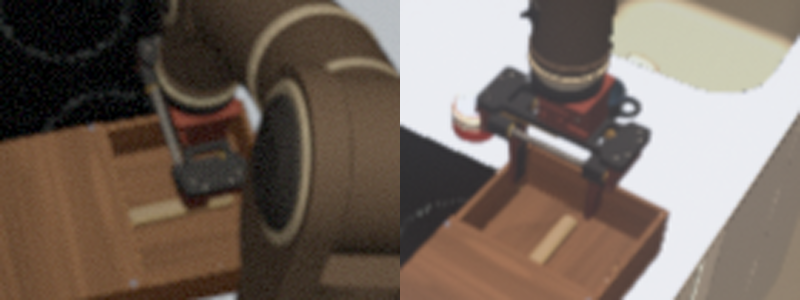

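The view shows both fingers straddling the handle line (fingers at (517,180) and (595,215), handle at (552,240) in the right half). I'll descend and grip lightly so the handle can pivot.

Request:
{"api": "play_rows", "payload": {"motion": [{"grip":0,"xyz":[-0.002,-0.003,-0.03],"roll":0},{"grip":0,"xyz":[-0.002,-0.003,-0.06],"roll":0},{"grip":0,"xyz":[-0.002,-0.003,-0.085],"roll":0},{"grip":0,"xyz":[-0.002,-0.003,-0.1],"roll":0},{"grip":0,"xyz":[-0.002,-0.003,-0.11],"roll":0}]}}

```text
clock: 2.28
eef_pos: [0.4779, -0.1974, 0.0376]
orientation: [180.0, 0.0, 87.9]
ft_force: [0.1, -0.9, 0.4]
width: 0.0877
grip_force: 0.0
```

Request:
{"api": "play_rows", "payload": {"motion": [{"grip":0.85,"xyz":[0,0,0],"roll":0},{"grip":0.85,"xyz":[0,0,0],"roll":0},{"grip":0.85,"xyz":[0,0,0],"roll":0},{"grip":0.85,"xyz":[0,0,0],"roll":0},{"grip":0.85,"xyz":[0,0,0],"roll":0}], "grip_force": 4}}

```text
clock: 2.9
eef_pos: [0.4778, -0.1969, 0.0379]
orientation: [180.0, 0.0, 88.0]
ft_force: [-0.1, 0.4, -0.3]
width: 0.0414
grip_force: 0.0
```

Request:
{"api": "play_rows", "payload": {"motion": [{"grip":0.95,"xyz":[0,0,-0.002],"roll":0},{"grip":0.95,"xyz":[0,0,-0.002],"roll":0},{"grip":0.95,"xyz":[0,0,-0.002],"roll":0},{"grip":0.95,"xyz":[0,0,-0.002],"roll":0},{"grip":0.95,"xyz":[0,0,-0.002],"roll":0}]}}

```text
clock: 3.52
eef_pos: [0.4777, -0.1968, 0.0356]
orientation: [-180.0, -0.0, 88.0]
ft_force: [1.4, 0.5, -0.2]
width: 0.0203
grip_force: 3.9
```

Request:
{"api": "play_rows", "payload": {"motion": [{"grip":0.95,"xyz":[0,0,0.01],"roll":0},{"grip":0.95,"xyz":[0,0,0.022],"roll":0},{"grip":0.95,"xyz":[0,0,0.034],"roll":0},{"grip":0.95,"xyz":[0,0,0.046],"roll":0},{"grip":0.95,"xyz":[0,0,0.058],"roll":0}]}}

```text
clock: 4.15
eef_pos: [0.4778, -0.1969, 0.0947]
orientation: [180.0, 0.0, 88.0]
ft_force: [0.2, 1.1, -1.4]
width: 0.02
grip_force: 4.0
```

```bash
python3 - <<'E'
from h import *
o=get_obs();print(o["clock"],o["eef_pos"],o["ft_force"],o["torque"],o["width"],o["grip_force"])
ims=[]
for n,c in(("top",(270,410,150,255)),("scene",(270,410,130,235))):
    i=get_image(n);ims.append(cv2.resize(i["color"][c[2]:c[3],c[0]:c[1]],(400,300),interpolation=cv2.INTER_CUBIC))
cv2.imwrite("pics/c3.png",np.hstack(ims))
E
```

```text
4.15 [ 0.47780686 -0.19689695  0.0947026 ] [ 0.22597766  1.08692964 -1.36046771] [-0.03739928 -0.06198545  0.02793987] 0.020025499881942743 3.999941423535347
```

View pics/c3.png

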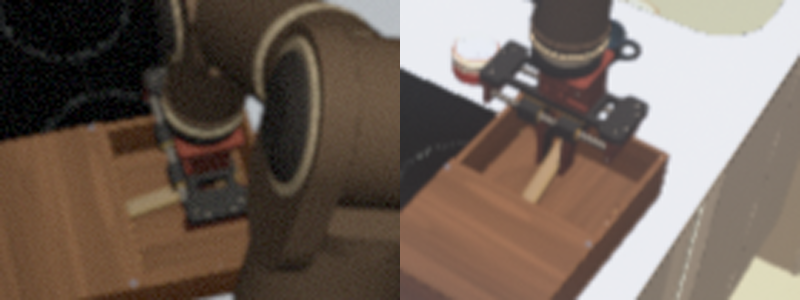

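The handle has come up between the fingers (seen at (545,175)) with the blade still under the cover. I'll draw it back and up; the cover's edge will force the tilt in the light grip.

Request:
{"api": "play_rows", "payload": {"motion": [{"grip":0.95,"xyz":[-0.001,-0.014,0.01],"roll":0},{"grip":0.95,"xyz":[-0.001,-0.028,0.02],"roll":0},{"grip":0.95,"xyz":[-0.002,-0.042,0.03],"roll":0},{"grip":0.95,"xyz":[-0.003,-0.056,0.038],"roll":0},{"grip":0.95,"xyz":[-0.003,-0.07,0.046],"roll":0}]}}

```text
clock: 4.88
eef_pos: [0.4746, -0.268, 0.1402]
orientation: [-180.0, 0.0, 88.0]
ft_force: [-0.3, 0.7, -0.9]
width: 0.0199
grip_force: 4.0
```

```bash
python3 - <<'E'
from h import *
o=get_obs();print(o["clock"],o["eef_pos"],o["ft_force"],o["torque"],o["width"],o["grip_force"])
ims=[]
for n,c in(("top",(270,410,150,255)),("scene",(270,410,110,215))):
    i=get_image(n);ims.append(cv2.resize(i["color"][c[2]:c[3],c[0]:c[1]],(400,300),interpolation=cv2.INTER_CUBIC))
cv2.imwrite("pics/c4.png",np.hstack(ims))
E
```

```text
4.875 [ 0.47456192 -0.26802211  0.14015711] [-0.32119229  0.68168605 -0.87676731] [-0.08241725 -0.06927042 -0.01939932] 0.019886889159785738 4.0002163499593735
```

View pics/c4.png

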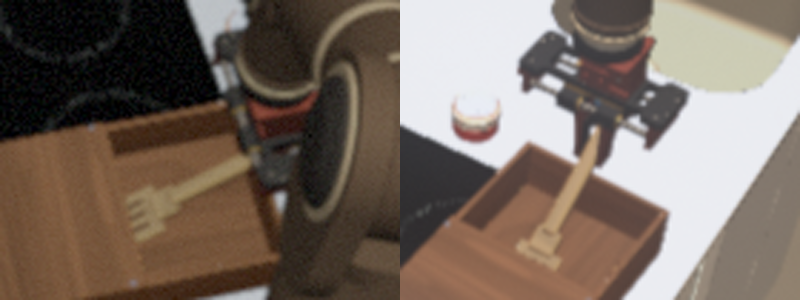

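The spatula is tilted and almost out: the blade is at about (150,215) in the top half, with its tip just at the cover's edge. I'll tighten a little to hold the tilt and carry on diagonally.

Request:
{"api": "play_rows", "payload": {"motion": [{"grip":0.95,"xyz":[0,-0.01,0.007],"roll":0},{"grip":0.95,"xyz":[-0.001,-0.025,0.018],"roll":0},{"grip":0.95,"xyz":[-0.002,-0.04,0.035],"roll":0},{"grip":0.95,"xyz":[-0.002,-0.045,0.06],"roll":0},{"grip":0.95,"xyz":[-0.002,-0.045,0.09],"roll":0}], "grip_force": 20}}

```text
clock: 5.6
eef_pos: [0.4722, -0.313, 0.2306]
orientation: [-180.0, -0.0, 87.9]
ft_force: [0.1, -0.1, -0.5]
width: 0.0196
grip_force: 20.0
```

Request:
{"api": "play_rows", "payload": {"motion": [{"grip":0.95,"xyz":[0,0,0.03],"roll":0},{"grip":0.95,"xyz":[0,0,0.06],"roll":0},{"grip":0.95,"xyz":[0,0,0.08],"roll":0},{"grip":0.95,"xyz":[0,0,0.08],"roll":0}]}}

```text
clock: 6.1
eef_pos: [0.4733, -0.3126, 0.3115]
orientation: [179.8, 0.1, 88.0]
ft_force: [1.2, 0.2, -0.2]
width: 0.0199
grip_force: 20.0
```

```bash
python3 - <<'E'
from h import *
o=get_obs();print(o["clock"],o["eef_pos"],o["ft_force"],o["torque"],o["width"],o["grip_force"])
ims=[]
for n,c in(("top",(270,410,150,255)),("scene",(270,410,110,215))):
    i=get_image(n);ims.append(cv2.resize(i["color"][c[2]:c[3],c[0]:c[1]],(400,300),interpolation=cv2.INTER_CUBIC))
cv2.imwrite("pics/c5.png",np.hstack(ims))
E
```

```text
6.1 [ 0.47331514 -0.31259131  0.31153862] [ 1.23239394  0.24584327 -0.18081901] [-0.04841692 -0.05519254  0.05667486] 0.0198902762190567 19.999937117099762
```

View pics/c5.png

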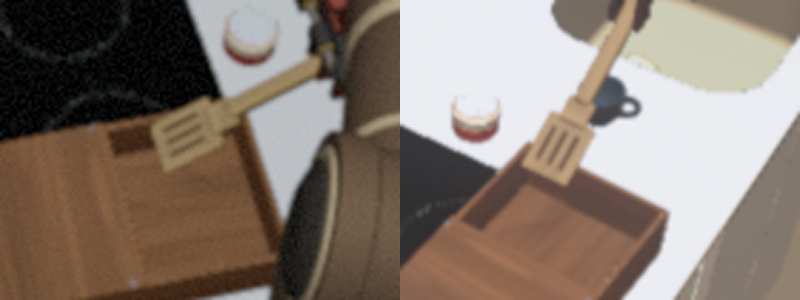

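It's out of the box and held tilted: the blade's far edge has its middle at about (160,148) in the left half and (548,177) in the right. Next I'll triangulate the tip.

```bash
cat >> h.py <<'E'
def two(it,a,isc,b):
    A=[];B=[]
    for i,uv in((it,a),(isc,b)):
        o=ray(i,uv,1.);d=ray(i,uv,0.)-o;d/=np.linalg.norm(d);P=np.eye(3)-np.outer(d,d);A.append(P);B.append(P@o)
    return np.linalg.lstsq(np.vstack(A),np.hstack(B),rcond=None)[0].round(4)
E
python3 - <<'E'
from h import *
it,isc=get_image("top"),get_image("scene")
T=lambda x,y:(270+x*.35-.3,150+y*.35-.3);S=lambda x,y:(270+(x-400)*.35-.3,110+y*.35-.3)
print("tip",two(it,T(160,148),isc,S(548,177)))
print("neck",two(it,T(232,110),isc,S(578,108)))
E
```

```text
tip [ 0.4762 -0.1596  0.1773]
neck [ 0.483  -0.2339  0.2125]
```

Request:
{"api": "play_rows", "payload": {"motion": [{"grip":0.95,"xyz":[0,0.03,0],"roll":0},{"grip":0.95,"xyz":[0,0.07,0],"roll":0},{"grip":0.95,"xyz":[0.001,0.11,0],"roll":0},{"grip":0.95,"xyz":[0.002,0.145,-0.01],"roll":0},{"grip":0.95,"xyz":[0.002,0.168,-0.025],"roll":0}]}}

```text
clock: 6.92
eef_pos: [0.4746, -0.142, 0.284]
orientation: [-180.0, -0.0, 88.1]
ft_force: [0.2, -0.1, -0.6]
width: 0.0199
grip_force: 20.0
```

Request:
{"api": "play_rows", "payload": {"motion": [{"grip":0.95,"xyz":[0,0,-0.02],"roll":0},{"grip":0.95,"xyz":[0,0,-0.04],"roll":0},{"grip":0.95,"xyz":[0,0,-0.055],"roll":0},{"grip":0.95,"xyz":[0,0,-0.055],"roll":0}]}}

```text
clock: 7.42
eef_pos: [0.474, -0.1437, 0.2283]
orientation: [-179.9, -0.1, 88.0]
ft_force: [0.8, -0.1, 0.1]
width: 0.0199
grip_force: 20.0
```

Request:
{"api": "play_rows", "payload": {"motion": [{"grip":0.95,"xyz":[0,-0.001,-0.012],"roll":0},{"grip":0.95,"xyz":[0,-0.004,-0.027],"roll":0},{"grip":0.95,"xyz":[0,-0.008,-0.042],"roll":0},{"grip":0.95,"xyz":[0,-0.012,-0.057],"roll":0},{"grip":0.95,"xyz":[0,-0.016,-0.072],"roll":0}], "grip_force": 4}}

```text
clock: 8.05
eef_pos: [0.4746, -0.1602, 0.1565]
orientation: [-180.0, -0.0, 88.0]
ft_force: [0.3, 0.1, 0.0]
width: 0.0202
grip_force: 4.0
```

```bash
python3 - <<'E'
from h import *
o=get_obs();print(o["clock"],o["eef_pos"],o["ft_force"],o["torque"],o["width"],o["grip_force"])
ims=[]
for n,c in(("top",(250,390,150,255)),("scene",(250,390,130,235))):
    i=get_image(n);ims.append(cv2.resize(i["color"][c[2]:c[3],c[0]:c[1]],(400,300),interpolation=cv2.INTER_CUBIC))
cv2.imwrite("pics/c6.png",np.hstack(ims))
E
```

```text
8.05 [ 0.47462256 -0.16019224  0.15646059] [0.34171736 0.09561991 0.04455335] [-0.01635615 -0.10550481 -0.03304556] 0.02020224507411133 4.000027030706406
```

View pics/c6.png

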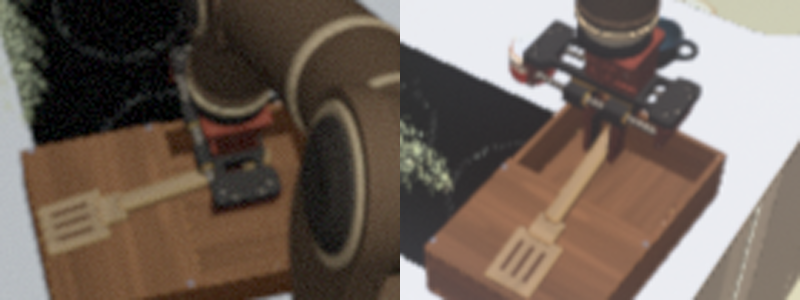

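The blade's tip rests on the cover (blade at (75,220) left, (525,260) right) and the handle is pivoting in the grip. I'll lower until it lies level, then clamp hard.

Request:
{"api": "play_rows", "payload": {"motion": [{"grip":0.95,"xyz":[0,-0.004,-0.012],"roll":0},{"grip":0.95,"xyz":[0,-0.006,-0.024],"roll":0},{"grip":0.95,"xyz":[0,-0.008,-0.035],"roll":0},{"grip":0.95,"xyz":[0,-0.008,-0.042],"roll":0},{"grip":0.95,"xyz":[0,-0.008,-0.0455],"roll":0}]}}

```text
clock: 8.78
eef_pos: [0.4746, -0.1677, 0.1117]
orientation: [-180.0, -0.0, 88.0]
ft_force: [0.1, -0.5, -0.4]
width: 0.0202
grip_force: 4.0
```

Request:
{"api": "play_rows", "payload": {"motion": [{"grip":0.95,"xyz":[0,0,0],"roll":0},{"grip":0.95,"xyz":[0,0,0],"roll":0}]}}

```text
clock: 9.02
eef_pos: [0.4749, -0.1678, 0.1124]
orientation: [180.0, 0.0, 88.0]
ft_force: [-0.0, 0.2, -0.8]
width: 0.0201
grip_force: 4.0
```

Request:
{"api": "play_rows", "payload": {"motion": [{"grip":0.95,"xyz":[0,0,0],"roll":0},{"grip":0.95,"xyz":[0,0,0],"roll":0},{"grip":0.95,"xyz":[0,0,0],"roll":0},{"grip":0.95,"xyz":[0,0,0],"roll":0}], "grip_force": 50}}

```text
clock: 9.52
eef_pos: [0.4748, -0.1679, 0.1122]
orientation: [180.0, 0.0, 88.0]
ft_force: [0.0, -0.3, -0.7]
width: 0.0199
grip_force: 50.0
```

Request:
{"api": "play_rows", "payload": {"motion": [{"grip":0.95,"xyz":[0,0,0.01],"roll":0},{"grip":0.95,"xyz":[0,0,0.03],"roll":0},{"grip":0.95,"xyz":[0,0,0.06],"roll":0},{"grip":0.95,"xyz":[0,0,0.09],"roll":0},{"grip":0.95,"xyz":[0,0,0.12],"roll":0}]}}

```text
clock: 10.15
eef_pos: [0.4747, -0.1677, 0.2338]
orientation: [180.0, 0.0, 88.0]
ft_force: [-0.5, 0.2, -0.1]
width: 0.0194
grip_force: 50.0
```

Request:
{"api": "play_rows", "payload": {"motion": [{"grip":0.95,"xyz":[0,0,0.015],"roll":0},{"grip":0.95,"xyz":[0,0,0.02],"roll":0},{"grip":0.95,"xyz":[0,0,0.02],"roll":0},{"grip":0.95,"xyz":[0,0,0.02],"roll":0}]}}

```text
clock: 10.65
eef_pos: [0.4743, -0.1677, 0.2511]
orientation: [-179.9, -0.0, 88.0]
ft_force: [-0.1, 0.3, -0.2]
width: 0.0198
grip_force: 50.0
```

```bash
python3 - <<'E'
from h import *
o=get_obs();print(o["clock"],o["eef_pos"],o["ft_force"],o["torque"],o["width"],o["grip_force"])
ims=[]
for n,c in(("top",(230,370,140,245)),("scene",(250,390,120,225))):
    i=get_image(n);ims.append(cv2.resize(i["color"][c[2]:c[3],c[0]:c[1]],(400,300),interpolation=cv2.INTER_CUBIC))
cv2.imwrite("pics/c7.png",np.hstack(ims))
E
```

```text
10.65 [ 0.47425515 -0.16774604  0.2511403 ] [-0.12962944  0.32107131 -0.15438361] [-0.07491957 -0.0568853   0.04598618] 0.01981622984393784 49.99982535839081
```

View pics/c7.png

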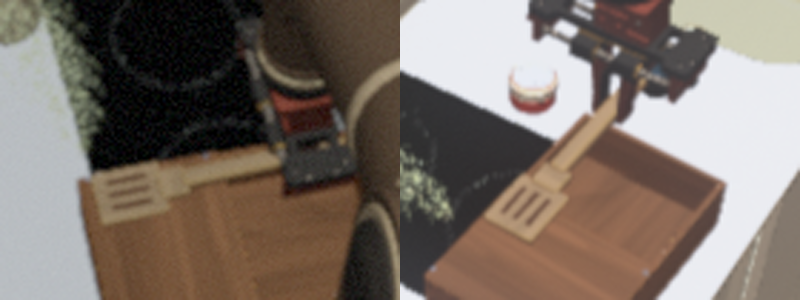

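The spatula is lifted, with the blade's far edge centred at about (97,201) left and (513,230) right, and the blade's root at about (166,187) and (546,186). I'll check the level by triangulation.

```bash
python3 - <<'E'
from h import *
it,isc=get_image("top"),get_image("scene")
T=lambda x,y:(230+x*.35-.3,140+y*.35-.3);S=lambda x,y:(250+(x-400)*.35-.3,120+y*.35-.3)
print("tip",two(it,T(97.5,201),isc,S(513.5,230)),"root",two(it,T(166,187),isc,S(546,186)))
# predictions of tip pixels for given tilt (deg, blade down positive), crop coordinates
for t in(-6,-3,0,3,6,10,15):
    a=np.radians(t);p=np.array([.4743,-.1677,.2325])+.195*np.array([.035*np.cos(a),np.cos(a),-np.sin(a)])
    u,v=proj(it,p),proj(isc,p);print(t,((u-[230,140]+.3)/.35).round(),((v-[250,120]+.3)/.35+[400,0]).round())
E
```

```text
tip [0.4742 0.0234 0.2262] root [ 0.4781 -0.0459  0.2184]
-6 [ 92. 182.] [507. 211.]
-3 [ 91. 187.] [506. 219.]
0 [ 91. 192.] [506. 226.]
3 [ 92. 197.] [506. 233.]
6 [ 93. 201.] [506. 239.]
10 [ 96. 207.] [507. 246.]
15 [100. 214.] [509. 255.]
```

Request:
{"api": "play_rows", "payload": {"motion": [{"grip":0.95,"xyz":[0,0,0],"roll":0},{"grip":0.95,"xyz":[0,0,0],"roll":0},{"grip":0.95,"xyz":[0,0,0],"roll":0},{"grip":0.95,"xyz":[0,0,0],"roll":0},{"grip":0.95,"xyz":[0,0,0],"roll":0}]}}

```text
clock: 11.48
eef_pos: [0.4747, -0.1678, 0.2522]
orientation: [180.0, 0.0, 88.0]
ft_force: [0.7, -0.3, -0.1]
width: 0.0199
grip_force: 50.0
```

```bash
python3 - <<'E'
from h import *
o=get_obs();print(o["clock"],o["eef_pos"],o["width"],o["grip_force"])
for n,c,f in(("top",(230,370,140,245),0),("scene",(250,390,120,225),400)):
    i=get_image(n);r=cv2.resize(i["color"][c[2]:c[3],c[0]:c[1]],(400,300),interpolation=cv2.INTER_CUBIC)
    old=cv2.imread("pics/c7.png")[:,f:f+400];s=(slice(150,270),slice(70,230))
    print(n,cv2.phaseCorrelate(old[s].mean(2),r[s].astype(float).mean(2)),np.abs(old[s].astype(float)-r[s]).mean())
print(job_done())
E
```

```text
11.475 [ 0.47474263 -0.1678284   0.25218528] 0.019938278453281322 49.999802112579346
top ((-0.2120211455026748, -0.006598780036931373), 0.5321032422085825) 3.1241493055555556
scene ((-0.06005977143898633, -0.29736693567777195), 0.8160819425401603) 1.7065277777777779
the job is handed in; nothing more can be done
None
```

The spatula is out of the box and I've handed the job in, with the arm still gripping it steadily, level to within a few degrees by camera and about 14 cm above the top of the box; nothing touched the tin, cup or timer as far as I could tell, though I didn't measure them again at the end.

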